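# Roll a shaft blank into the V-block and set it against the end stop

### The arm

A 6-joint arm with a two-finger parallel gripper is mounted at the origin on a cart in front of the work surface, level with it; the furniture and walls round the work are solid. World frame = base frame: x ahead of the robot, y to its left, z up, the work surface at z = 0. Lengths are in m, angles in rad, forces in N, time in s.
With the tool pointing down it reaches from about 0.2 to 0.875 m from the base axis. Payload 3.4 kg.
Tool frame: the origin (TCP) lies between the finger pads; the fingertips stand 25 mm ahead of it and the grasp point (between the pads) lies 6 mm ahead of it (r.nose_length is the z of the fingertips in the tool frame, in m); z points along the fingers, y is the line along which they close (so a half turn about z gives the same grasp; the last joint's range is limited). The gripper opens to 94 mm and grips with 3 to 60 N. Pads are 16 mm wide; open, the fingers measure 119 mm over their backs; the gripper's body (75 mm by 177 mm) begins 78 mm behind the grasp point.
Start: joints at [1.096, 0.276, 1.505, -0, 1.361, -0.121], TCP at [0.199, 0.539, 0.23] pointing down, gripper open.
Joint ranges: [-2.89, 2.89], [-0.75, 2.08], [0.22, 2.7], [-1.18, 4.32], [0.11, 2.71], [-2.7, 2.7]. Speed limits (rad/s): [2.57, 2.57, 3.14, 3.14, 3.14, 3.14].

### API

Orientations are given as a unit quaternion [w, x, y, z].
In Python, from plant import r, gripper_to, inverse_kinematics, vision, models, telemetry gives the robot as it stands. Calls block until the motion is done:
- r.move_to(position, orientation): joint-space move of the TCP to a pose.
- r.move_l(position, rot=None, vel=0.15, guard=None): straight line of the TCP; rot=None keeps the orientation; vel is the mean speed in m/s. With guard (N) it stops when the force on the tool has changed by that much, and returns True; else False.
- r.movej(angles): joint-space move.
- gripper_to(opening, f_grip=None): finger opening in m; f_grip is the grip in N (None keeps the last); returns when the fingers have stopped.
- r.hold(seconds).
- inverse_kinematics(position, orientation): joint angles nearest the present ones, or None.
- vision.snapshot(name): name is "side" or "top"; returns the picture (420x560x3 uint8, red, green, blue); there is no depth.
- vision.get_calibration(name): a dict with "fx", "fy", "cx", "cy" (pixels), "position" and "orientation" of the camera in the world. Camera axes: x right, y down, z forward; pixel columns grow to the right and rows downward; lengths in m; the calibration is good to about 2 mm. A picture is of the moment at which its call begins. get_calibration takes no time and is no camera call.
A pose or a line that the arm cannot do raises r.PlanningError and nothing moves.
- r.sign_off(): hands the job in; it is judged then, once.
Trained networks look in the newest picture that a camera, given by its name, has taken for a name from the list of things; names that differ only in an ending like _2 or _b are one class to them, and where a whole thing is asked for, a point or a joint stands for the part that bears it (a point fixed in the world has none). Each returns a list of dicts, best first, with "score" (0 to 1); they miss things now and then, are a little off and sometimes report something else, mostly with a low value. They report only what shows in the picture. A call takes as long as a camera call. They do not tell look-alikes from the thing itself.
- models.boxes_of(thing, camera): "at" ([x, y, z] in m, in world coordinates, good to about 4 mm: the middle of the surface that is visible of it).
- models.regions_of(thing, camera): "pixels" (420x560 bool, what is visible of it).
- models.mark_of(thing, camera): "at" ([x, y, z] in m, in world coordinates, good to about 4 mm: a listed point, or the origin of a listed thing).
Readings, each from a call of its own:
- telemetry.current_t(): time.
- telemetry.current_joints(): joint angles.
- telemetry.current_dq(): joint speeds.
- telemetry.current_joint_efforts(): joint torques, N m.
- telemetry.current_ee_pos(): TCP position.
- telemetry.current_tool_rot(): TCP orientation.
- telemetry.current_wrist_force(): force on the tool from outside, world axes, zero at the start.
- telemetry.current_torque(): the same for the moment, N m.
- telemetry.current_opening(): finger opening in m.
- telemetry.current_finger_force(): force on a finger pad.
Only numpy, scipy, OpenCV 4.12 (cv2) and the standard library are available. Lean on these libraries where they do the work, as an engineer would, in place of code of your own. Each camera call takes 0.05 s, during which the arm holds its last target. There are 200 camera calls.

### The job

Roll the aluminium shaft blank along the plate and up the blue ramp so that it drops into the groove of the V-block, then push it along the groove until its end rests against the block's end stop. Only push it: do not pick it up, lift an end or flick it, let it roll rather than skid, and leave the parts standing round about where they are. Finish with the shaft at rest in the groove and the robot clear of it.

Things in the scene. Friction and masses are not known exactly. Their poses are not given: they have to be found in the camera images.
- bar: Loose round aluminium shaft blank, diameter 36 mm, length 120 mm, flat ends, two blue rings and a blue line; 0.25 to 0.45 kg. Origin at its middle, 18 mm above the plate at the start; own y is its axis, x and z turn as it rolls. Smooth (friction about 0.3): pushed slowly by its side it rolls just ahead of the fingers, stops within a few cm, and squares up against two spread fingers.
- v_block: V-block fixed to the plate, yaw varies. Origin on the plate under the groove's root; y along the groove to the end stop, x across it away from the ramp. Two steel flanks at 30 degrees meet 2 mm above the plate; behind them a blue wall, x = 22 to 34 mm, 30 mm high, then an 8 mm foot to x = 53 mm. All span y = -90 to 50 mm; -y end open. Seated bar: middle at x = 0, z = 23 mm.
- ramp_crest (a point): Middle of the crest, 10 mm above the plate, where the blue ramp meets the groove; the crest runs along the block's y. The ramp starts at plate height 46 mm before it (block's -x); the groove's root is 14 mm past it. The bar starts 105 to 155 mm before the root and 40 to 56 mm off the block's origin towards -y, up to 0.22 rad out of square.
- stop_face (a point): Point on the face of the dark end stop plate where the seated bar's axis meets it, 23 mm above the plate, block's x = 0, y = 50 mm. The plate is 10 mm thick, spans x = -24 to 34 mm, 38 mm high. With its end against it the bar's middle is 60 mm from here (block's y = -10 mm). At the start the bar's middle is 90 to 106 mm from the stop plane, so rolled straight it clears the stop.
- magnet_base: Bystander: small black magnetic base with a red button, 48x50x51 mm, behind the V-block. Origin under its centre.
- bearing: Bystander: sealed ball bearing lying flat, 35 mm across, 11 mm high, to the right of the bar. Origin under its centre.
- brass_fitting: Bystander: upright brass hose fitting 12 mm across, 23 mm tall, to the left of the bar. Origin under its centre.
- gauge_block: Bystander: steel gauge block 19x36x30 mm, behind and to the right of the V-block. Origin under its centre.
- ring_gauge: Bystander: steel setting ring lying flat, 39 mm across, 14 mm high, beyond the end stop. Origin under its centre.
Things that resemble listed ones, but are neither listed nor needed, are in the scene too. There is more than one size of the bar; the one meant has the size given above.

How it is judged:
On the way, in this order (a step that is already met when the one before it is completed fails the run):
1. the bar rolls on its way: it has turned over by half a turn while still short of the groove (angle between bar's own z axis and vertical above 2.3 rad and x of bar in the frame of v_block below -0.014 m).
2. the bar lies in the groove, square to it (x of bar in the frame of v_block between -0.0025 and 0.0025 m and z of bar in the frame of v_block between 0.0203 and 0.0253 m and angle between the y axis of bar and the y axis of v_block, either way round below 0.04 rad), for 0.2 s.
At the end, for the whole second after the job is handed in: The bar lies at rest in the V (middle within 2.5 mm of the seated line across and in height, square within 0.04 rad) with its end within 3 mm of the end stop (all of step 2 and y of bar in the frame of v_block between -0.013 and -0.007 m and linear speed of bar below 0.01 m/s and angular speed of bar below 0.2 rad/s); the robot touches nothing.
It fails at once if the bar is lifted off the plate before the ramp (height (world z) of bar above 0.025 m and x of bar in the frame of v_block below -0.07 m).
It fails at once if the bar is lifted off the ramp or out of the groove (height (world z) of bar above 0.038 m).
It fails at once if an end of the bar is lifted (angle between bar's own y axis and vertical below 1.3 rad or angle between bar's own y axis and vertical above 1.84 rad).
It fails at once if the bar is flicked or thrown (faster than 0.5 m/s) (linear speed of bar above 0.5 m/s).
It fails at once if a bystander is moved by more than 20 mm (distance of any of magnet_base, bearing, brass_fitting, gauge_block, ring_gauge from where it was at the start of the episode above 0.02 m).
It also fails if it takes over 54 s, if anything falls off the work surface, if the arm or the gripper's body presses on something with over 40 N, if the wrist force passes 120 N, or if a joint passes its speed limit or range.

## Working session

There is one attempt and no reset: what is moved stays moved. The work goes in short steps, each a Python script; the robot and the scene stay as the last script left them, time stands still between calls to the robot, and variables do not carry over. Pictures are saved under pics/ and viewed, at most 10 in all, crops included, and the job is handed in when it is done.

```bash
mkdir -p pics; cat > h.py <<'E'
import numpy as np, cv2
from plant import r, gripper_to, inverse_kinematics, vision, models, telemetry
from scipy.spatial.transform import Rotation as R
def cal(n):
    c=vision.get_calibration(n);q=c["orientation"]
    return c,R.from_quat([q[1],q[2],q[3],q[0]]).as_matrix(),np.array(c["position"])
def px2w(n,u,v,z):
    c,M,p=cal(n);d=M@np.array([(u-c["cx"])/c["fx"],(v-c["cy"])/c["fy"],1]);return p+d*(z-p[2])/d[2]
def w2px(n,w):
    c,M,p=cal(n);k=M.T@(np.array(w)-p);return np.array([c["fx"]*k[0]/k[2]+c["cx"],c["fy"]*k[1]/k[2]+c["cy"]])
E
python3 - <<'E'
from h import *
np.set_printoptions(precision=4,suppress=True)
for n in("top","side"):
    im=vision.snapshot(n);cv2.imwrite(f"pics/{n}0.png",im[:,:,::-1]);print(n,cal(n)[2],cal(n)[1][:,2])
    for t in("bar","v_block","ramp_crest","stop_face","magnet_base","bearing","brass_fitting","gauge_block","ring_gauge"):
        for d in models.mark_of(t,n)[:3]: print(t,round(d["score"],2),np.array(d["at"]),w2px(n,d["at"]))
print(telemetry.current_t())
E
```

```text
top [ 0.4476 -0.147   0.8953] [ 0.1138 -0.0453 -0.9925]
bar 0.91 [ 0.4095 -0.1687  0.018 ] [279.9043 274.6143]
bar 0.8 [ 0.3722 -0.0287  0.0149] [216.4282 292.9158]
v_block 0.8 [ 0.5581 -0.1687  0.0021] [278.7876 208.9754]
ramp_crest 0.73 [ 0.5416 -0.1808  0.01  ] [284.2826 215.6805]
ramp_crest 0.32 [ 0.5717 -0.1185  0.022 ] [256.5739 202.1323]
stop_face 0.73 [ 0.57   -0.1161  0.0216] [255.5157 202.9172]
magnet_base 0.61 [ 0.6468 -0.2138 -0.0044] [297.3932 171.6108]
bearing 0.5 [ 0.437  -0.333  -0.0004] [351.2367 260.7751]
brass_fitting 0.4 [ 0.4673 -0.0623 -0.0004] [232.4258 249.365 ]
gauge_block 0.67 [ 0.606  -0.2891 -0.0002] [330.0496 188.1548]
ring_gauge 0.65 [ 0.6274 -0.0733  0.0008] [237.1049 179.7701]
side [ 0.2066 -0.7189  0.6107] [ 0.3908  0.65   -0.6517]
bar 0.85 [ 0.41   -0.1703  0.0157] [214.3149 259.8907]
bar 0.21 [ 0.557  -0.1627 -0.0013] [288.5102 234.348 ]
v_block 0.89 [ 0.5564 -0.1625 -0.003 ] [288.1451 235.0922]
ramp_crest 0.66 [ 0.5372 -0.1797  0.0111] [283.9391 238.7928]
ramp_crest 0.24 [ 0.6291 -0.0761 -0.0031] [297.1866 196.298 ]
stop_face 0.98 [ 0.5738 -0.1217  0.0227] [285.0512 208.2204]
stop_face 0.75 [ 0.6272 -0.0734 -0.0021] [295.6492 195.4492]
magnet_base 0.63 [ 0.6503 -0.2125  0.0005] [347.508  232.4287]
bearing 0.68 [ 0.4369 -0.3306 -0.0001] [277.592  328.8886]
brass_fitting 0.5 [ 0.4651 -0.0624 -0.0029] [217.7698 219.6661]
gauge_block 0.66 [ 0.6045 -0.2854 -0.0009] [351.0961 268.1969]
ring_gauge 0.6 [ 0.6304 -0.0734 -0.0023] [297.036 195.025]
1.0
```

```bash
ls; ls pics
```

```text
h.py
pics
side0.png
top0.png
```

```bash
python3 -c "
import cv2
a=cv2.imread('pics/top0.png')[140:340,160:400]
cv2.imwrite('pics/top0c.png',cv2.resize(a,None,fx=3,fy=3,interpolation=cv2.INTER_CUBIC))"
```

```text
(no output)
```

View pics/top0c.png

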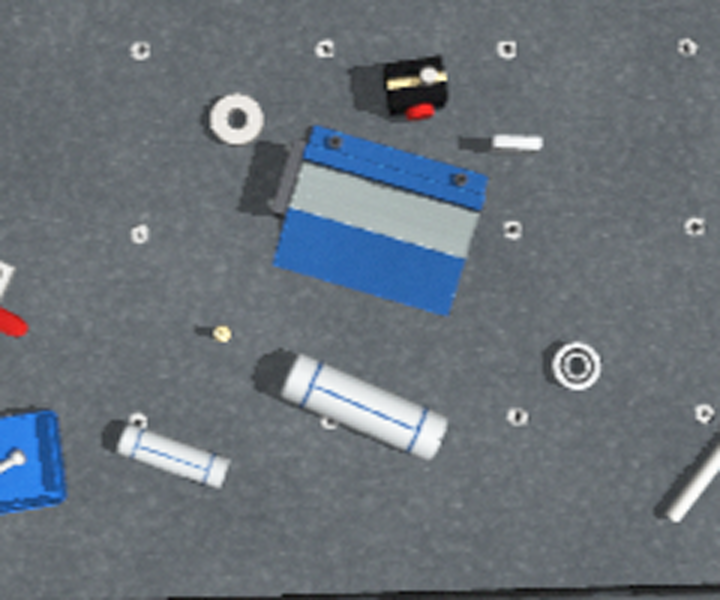

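View pics/side0.png

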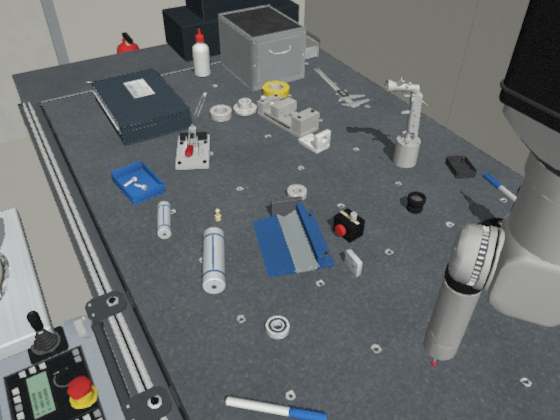

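The two pictures show the large bar at top (280,274) / side (214,260). The candidates for it are the thin look-alike at top (216,293) / side (164,220), the white rod far right at top (395,300), and the pen at side (275,408). The 36 mm one should be the large bar; I'll check its size numerically.

```bash
python3 - <<'E'
from h import *
np.set_printoptions(precision=4,suppress=True)
P=lambda u,v,z:px2w("top",160+(u+.5)/3-.5,140+(v+.5)/3-.5,z)
for z,pts in((.01,[(289,209),(465,257)]),(0,[(273,267),(448,315)]),(.018,[(295,375),(435,440)]),(.012,[(122,440),(223,472)])):
    a,b=[P(*p,z) for p in pts];d=a-b;print(z,a,b,(a+b)/2,np.linalg.norm(d),"yaw",np.arctan2(-d[0],d[1]))
vision.snapshot("top");vision.snapshot("side")
for n in("top","side"):
  for d in models.regions_of("bar",n)[:2]:
    m=d["pixels"]; ys,xs=np.nonzero(m)
    W=np.array([px2w(n,u,v,.018)[:2] for u,v in zip(xs,ys)],np.float32)
    rc=cv2.minAreaRect(W); B=cv2.boxPoints(rc);c,e,V=cv2.PCACompute2(W,None)
    print(n,d["score"],rc,"yaw",np.arctan2(-V[0,0]*np.sign(V[0,1]),abs(V[0,1])))
print(telemetry.current_ee_pos(),telemetry.current_tool_rot(),r.nose_length)
E
```

```text
0.01 [ 0.5569 -0.1167  0.01  ] [ 0.5187 -0.2497  0.01  ] [ 0.5378 -0.1832  0.01  ] 0.1384177839767428 yaw -0.2798412977258616
0 [ 0.5137 -0.1038  0.    ] [ 0.4753 -0.2367  0.    ] [ 0.4945 -0.1703  0.    ] 0.13836768753900697 yaw -0.28191141329819897
0.018 [ 0.4322 -0.1204  0.018 ] [ 0.3828 -0.2232  0.018 ] [ 0.4075 -0.1718  0.018 ] 0.11399956073880489 yaw -0.4480627657500081
0.012 [0.387 0.007 0.012] [ 0.3623 -0.0668  0.012 ] [ 0.3746 -0.0299  0.012 ] 0.07784562194280532 yaw -0.3222769627364581Traceback (most recent call last):
  File "<stdin>", line 12, in <module>
IndexError: index 1 is out of bounds for axis 1 with size 1
```

The large bar measures about 114 × 36 mm and the small one 78 mm, so the large bar is the one meant. The block fit (yaw about -0.281, origin about (0.557,-0.168)) agrees with the marks. The bar sits at block x=-0.141, y=-0.043, 0.167 rad out of square, all within the given ranges. I'm going behind it now with the fingers aligned to the block.

```bash
cat >> h.py <<'E'
yaw=-.281; O=np.array([.5568,-.168,0]); ex=np.array([np.cos(yaw),np.sin(yaw),0]); ey=np.array([-np.sin(yaw),np.cos(yaw),0])
def quat(s):
    z=np.array([0,0,-1.]);y=s*ey;q=R.from_matrix(np.c_[np.cross(y,z),y,z]).as_quat();return [q[3],q[0],q[1],q[2]]
def at(x,y,tip): return (O+x*ex+y*ey+[0,0,tip+r.nose_length]).tolist()
def blk(w): d=np.array(w)-O;return np.array([d@ex,d@ey,w[2]])
def shot(name,box,f,cam="top"):
    im=vision.snapshot(cam);a,b,c,d=box
    cv2.imwrite(f"pics/{name}.png",cv2.resize(im[a:b,c:d,::-1],None,fx=f,fy=f,interpolation=cv2.INTER_CUBIC))
E
python3 - <<'E'
from h import *
T=at(-.205,-.046,.1)
js=[(inverse_kinematics(T,quat(s)),s) for s in(1,-1)];print(js,r.nose_length)
s=min([j for j in js if j[0] is not None],key=lambda j:abs(j[0][5]))[1]
r.move_to(T,quat(s)); gripper_to(.07)
r.move_l(at(-.205,-.046,.012),vel=.12)
r.move_l(at(-.160,-.046,.012),vel=.03); print(s,telemetry.current_ee_pos(),telemetry.current_wrist_force(),telemetry.current_t())
shot("a",(150,340,160,400),3); 
print([ (d["score"],blk(d["at"])) for d in models.mark_of("bar","top")[:2]])
vision.snapshot("side");print([ (d["score"],blk(d["at"])) for d in models.mark_of("bar","side")[:2]])
E
```

```text
[(array([-6.04369348e-01,  7.74041036e-02,  2.05161600e+00, -4.44089210e-16,
        1.01257255e+00, -1.89416567e+00]), 1), (array([-6.04369348e-01,  7.74041036e-02,  2.05161600e+00, -4.44089210e-16,
        1.01257255e+00,  1.24742698e+00]), -1)] 0.025
-1 [ 0.39016544 -0.16775859  0.03701072] [ 0.31464872 -0.50269511 -0.53843946] 6.8
[(0.95, array([-0.21640896,  0.08012898,  0.0136    ])), (0.51, array([-0.12518857, -0.04154637,  0.0182    ]))]
[(0.94, array([-0.21514204,  0.08403346,  0.0152    ])), (0.82, array([-0.12232611, -0.04353038,  0.0174    ]))]
```

View pics/a.png

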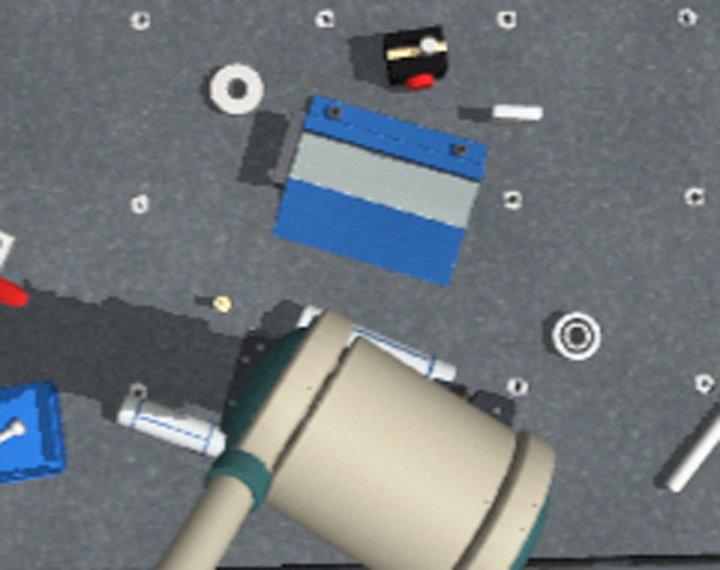

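The picture shows the bar at about crop (385,345), just ahead of the fingers and squaring up, with bystanders untouched. I'll keep rolling it onto the ramp.

```bash
python3 - <<'E'
from h import *
r.move_l(at(-.066,-.046,.012),vel=.035); r.hold(.5)
print(telemetry.current_wrist_force(),telemetry.current_t())
shot("b",(150,340,160,400),3)
for c in("top","side"):
    if c=="side": vision.snapshot(c)
    print([ (d["score"],blk(d["at"])) for d in models.mark_of("bar",c)[:2]])
E
```

```text
[-3.62371483  1.97289642  2.2932595 ] 10.3333
[(0.44, array([-0.21856918,  0.08148302,  0.0136    ]))]
[(0.77, array([-0.03550313, -0.05260901,  0.0233    ])), (0.66, array([-0.20951406,  0.08544974,  0.015     ]))]
```

View pics/b.png

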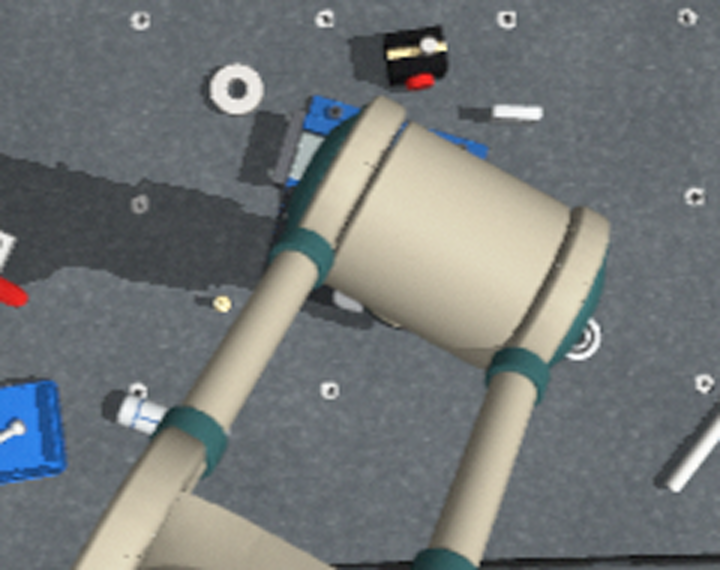

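The gripper hides the bar from the top camera, but the side camera puts it on the ramp at block x≈-0.036, resting on the fingers. I'll push it over the crest.

```bash
python3 - <<'E'
from h import *
r.move_l(at(-.033,-.046,.0145),vel=.03); r.hold(.5)
print(telemetry.current_wrist_force(),telemetry.current_t())
shot("c",(150,330,180,400),3.5,"side")
print([ (d["score"],blk(d["at"])) for d in models.mark_of("bar","side")[:2]])
E
```

```text
[ 0.57189077 -0.09863324 -0.32404124] 12.2833
[(0.71, array([-0.21368799,  0.0847654 ,  0.0152    ])), (0.63, array([ 0.00239981, -0.05447092,  0.0213    ]))]
```

View pics/c.png

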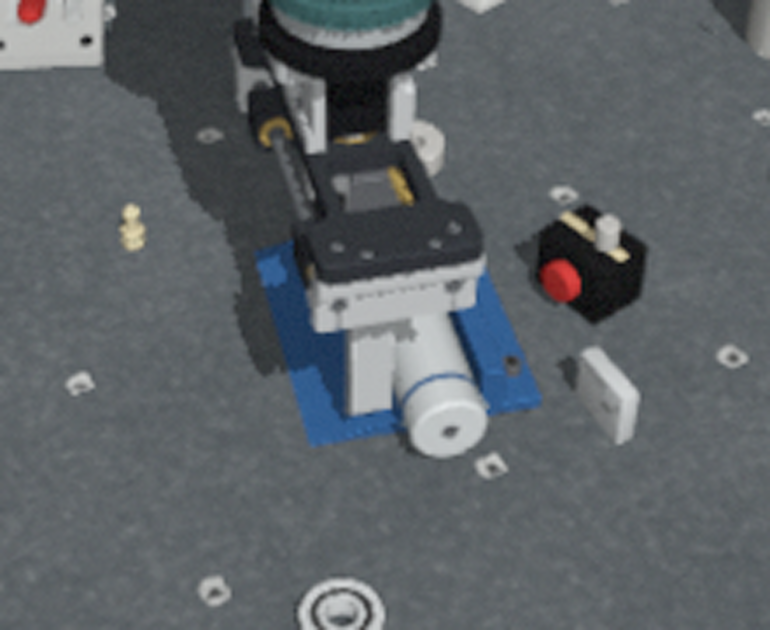

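The bar is seated in the groove: its end face is at crop (447,427) and the fingers stand clear on the ramp. I'm backing off, closing the fingers and pushing on the open end toward the stop.

```bash
python3 - <<'E'
from h import *
r.move_l(at(-.05,-.046,.02),vel=.06); r.move_l(at(-.05,-.046,.10),vel=.12)
r.move_l(at(0,-.155,.10),vel=.12); gripper_to(0.0); print(telemetry.current_opening())
r.move_l(at(0,-.155,.014),vel=.1)
r.move_l(at(0,-.100,.014),vel=.03,guard=15)
g=r.move_l(at(0,-.076,.014),vel=.015,guard=7)
p=np.array(telemetry.current_ee_pos());print(g,blk(p),telemetry.current_wrist_force(),telemetry.current_t())
r.hold(.3); r.move_l(at(0,-.12,.014),vel=.06); r.move_l(at(0,-.15,.12),vel=.12); r.move_l(at(-.15,-.22,.16),vel=.2)
shot("d",(150,290,210,390),4); print([ (d["score"],blk(d["at"])) for d in models.mark_of("bar","top")[:2]])
shot("e",(170,290,230,390),5,"side"); print([ (d["score"],blk(d["at"])) for d in models.mark_of("bar","side")[:2]],telemetry.current_t())
E
```

```text
0.00039953484782968265
True [-3.02578948e-05 -8.02479632e-02  3.87918746e-02] [-0.33498573 -1.00536512  0.97318393] 20.1917
[(0.85, array([-0.21424371,  0.08200294,  0.0167    ])), (0.6, array([ 0.00054066, -0.00692154,  0.0246    ]))]
[(0.97, array([ 0.00318324, -0.00886493,  0.0198    ])), (0.69, array([-0.21187736,  0.08570434,  0.0168    ]))] 23.55
```

View pics/d.png

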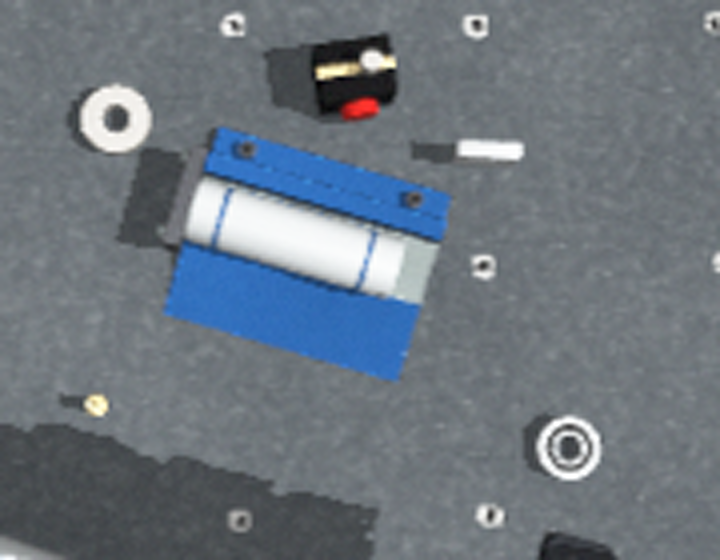

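View pics/e.png

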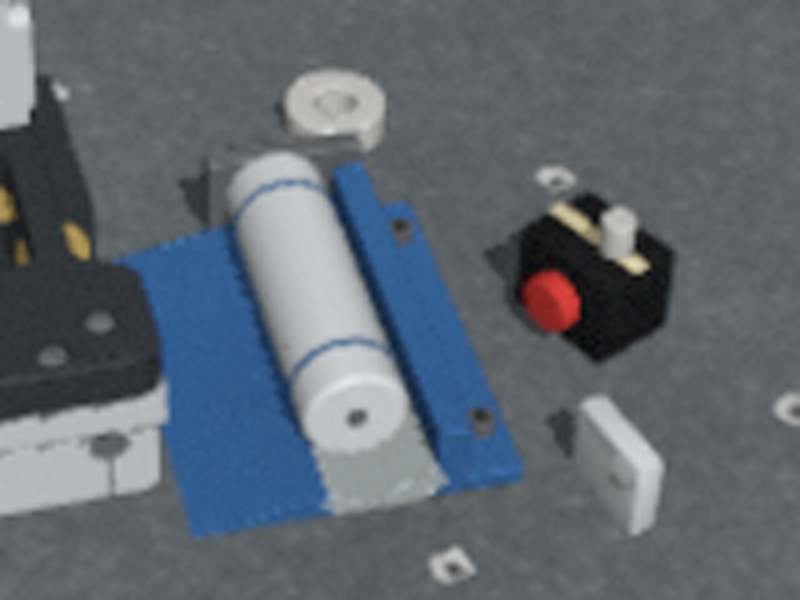

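Both views show the bar square in the groove: its far end touches the stop (top crop (187,215), side crop (235,165)) and about 20 mm of groove is open behind it, as it should be. The guard tripped at the expected spot, the bystanders haven't moved, and the robot is clear.

```bash
python3 -c "
from h import *
print(r.sign_off())"
```

```text
the job is handed in; nothing more can be done
None
```

The job is handed in after about 24 s of the 54 s: the 36 mm shaft was rolled up the ramp into the groove and pushed to the end stop, and the last pictures show it seated there with the bystanders in place and the robot clear; no verdict came back.

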